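Empty the press die and find the socket for its core nut

ROBOT

A 6-joint arm with a two-finger parallel gripper is mounted at the origin on a cart in front of the work surface, level with it; the furniture and walls round the work are solid. World frame = base frame: x ahead of the robot, y to its left, z up, the work surface at z = 0. Lengths are in m, angles in rad, forces in N, time in s.
With the tool pointing down it reaches from about 0.225 to 0.875 m from the base axis. Payload 3.4 kg.
Tool frame: the origin (TCP) lies midway between the tips of the shut fingers; the grasp point (between the pads) lies 19 mm behind it (manip.pinch_z is the distance from the TCP to the grasp point, in m); z points along the fingers, y is the line along which they close (so a half turn about z gives the same grasp; the last joint's range is limited). The gripper opens to 85 mm and grips with 20 to 120 N. Pads are 22 mm wide; open, the fingers measure 114 mm over their backs; the gripper's body (76 mm by 85 mm) begins 54 mm behind the grasp point. The pads swing forward as they close: fully open they stand 13 mm farther back than shut.
Start: joints at [1.086, 0.276, 1.505, -0, 1.361, -0.121], TCP at [0.205, 0.537, 0.231] pointing down, gripper open.
Joint ranges: [-2.89, 2.89], [-0.75, 2.08], [0.22, 2.7], [-1.18, 4.32], [0.11, 2.71], [-2.7, 2.7]. Speed limits (rad/s): [2.57, 2.57, 3.14, 3.14, 3.14, 3.14].

INTERFACE

Orientations are given as a unit quaternion [w, x, y, z].
In Python, from rig import manip gives the robot as it stands.
- The arm moves only by the tool carry_out, never from a script. Its arguments are lists of equal length, an entry for each row: "delta_pos": the shift along the tool's x, y, z scaled (see below), a list of three; "turn": the turn, a rotation vector about the tool's x, y, z scaled (see below), a list of three; "claw": the closure, from -1 (fully open) to 1 (shut). A call has 1 to 12 rows; each row is the pose to reach, as a shift and turn from the pose commanded when the call began, along the tool's axes at that moment; what a row does not reach only later rows make up. The controller multiplies each number of a shift by 400 mm and each number of a turn by 30 degrees. A row lasts 1/10 s, in which the tool goes at most 50 mm and 8.59 degrees, less where a joint would pass 70% of its speed; a pose out of reach is approached as far as the arm can. A call with a number of a shift or a turn outside -1 to 1 is refused whole. A call with a gripper value outside its range is refused whole. The fingers move at their own pace and stop on an object; "force" is the grip in N (left out, the last holds). Time passes only in rows, so rows that repeat a pose let the fingers close. It gives the time, the measured TCP pose, the force, the opening and the grip force at its end, in the units of the state.
- manip.get_state(): the state, without advancing time (a new reading comes with each control period).
- manip.get_image(name): name is "side" or "top"; returns a dict with "image" (400x640x3 uint8, red, green, blue), "z_map" (400x640 float32, m along the optical axis (not along the pixel's ray), 0 where there is no reading), "fx", "fy", "cx", "cy" (pixels), "k1" (the pictures are not rectified: a ray, as slopes to the right and down, at radius r is drawn at 1 + k1 r^2 times it, then the intrinsics apply), "world_to_cam" (4x4, takes a point from world to camera coordinates). Camera axes: x right, y down, z forward; pixel columns grow to the right and rows downward; lengths in m; the calibration is good to about 2 mm. A picture is of the moment at which its call begins.
- manip.sign_off(): hands the job in; it is judged then, once.
Trained networks look in the newest picture that a camera, given by its name, has taken for a name from the list of things; names that differ only in an ending like _2 or _b are one class to them, and where a whole thing is asked for, a point or a joint stands for the part that bears it (a point fixed in the world has none). Each returns a list of dicts, best first, with "score" (0 to 1); they miss things now and then, are a little off and sometimes report something else, mostly with a low value. They report only what shows in the picture. A call takes as long as a camera call. They do not tell look-alikes from the thing itself.
- manip.spot_in(camera, query): "point" ([x, y, z] in m, in world coordinates, good to about 4 mm: the middle of the surface that is visible of it).
- manip.place_of(camera, query): "point" ([x, y, z] in m, in world coordinates, good to about 4 mm: a listed point, or the origin of a listed thing).
The state is a dict: "clock": time; "qpos": joint angles; "qd": joint speeds; "effort": joint torques, N m; "position": TCP position; "ee_rot": TCP orientation; "contact_force": force on the tool from outside, world axes, zero at the start; "moment": the same for the moment, N m; "width": finger opening in m; "gripper_force": force on a finger pad.
Only numpy, scipy, OpenCV 4.12 (cv2) and the standard library are available. Lean on these libraries where they do the work, as an engineer would, in place of code of your own. Each camera call takes 0.05 s, during which the arm holds its last target. There are 200 camera calls.

TASK

Lift the pressed cap out of the die and stand it, mouth down as it is, on the round white bat. Then try the sockets from the wooden board on the hex nut that the cap was hiding until you find the one that goes right down over it; stand any that does not fit upright again on the board or the table, clear of the die. Finish with the fitting socket fully home on the nut and still in the gripper, not let go, and do not disturb the mug, the measuring cup and the dropper bottle.

Things in the scene. Friction and masses are not known exactly. Their poses are not given: they have to be found in the camera images.
- cap_center (a point): Pressed bisque cap, a plain beige upside-down cup: 53 mm across, 60 mm tall, closed flat on top, wall 5 mm, 0.15 kg (varies). It stands loosely in the die's cavity over the nut, 42 mm of it proud of the die's rim. The point is its centre, half-way up; z up along its axis.
- nut (a point): Centre of the top face of the hex nut in the die (34 mm above the table, level with the die's rim). Nut: 30 mm across flats, 18 mm tall, top corners chamfered, fixed; a 20 mm stud stands 4 mm above it. x is square to a pair of its flats, z up. A socket is home when its edge stands on the cavity's floor, its centre then 24.5 mm above this point.
- die: Round steel press die fixed to the table, origin at the centre of its underside: flange 130 mm across and 10 mm thick, body 96 mm across up to 34 mm, cavity 56 mm across and 18 mm deep with its floor 16 mm above the table and the nut in its middle, hidden under the cap at first.
- socket_a_center (a point): Socket a, outside exactly like the other two: dark round skirt 46 mm across, 37 mm tall; cone and 33 mm collar to 50 mm; then a bright square shank 22 x 22 mm, 35 mm long; 85 mm tall in all, 0.3 kg. Stands mouth down on the board. The point is its centre, 42.5 mm above the mouth's edge, z up; x and y square to the shank's faces, x also square to a pair of the mouth's flats.
- socket_b_center (a point): Socket b, outside exactly like the other two: dark round skirt 46 mm across, 37 mm tall; cone and 33 mm collar to 50 mm; then a bright square shank 22 x 22 mm, 35 mm long; 85 mm tall in all, 0.3 kg. Stands mouth down on the board. The point is its centre, 42.5 mm above the mouth's edge, z up; x and y square to the shank's faces, x also square to a pair of the mouth's flats.
- socket_c_center (a point): Socket c, outside exactly like the other two: dark round skirt 46 mm across, 37 mm tall; cone and 33 mm collar to 50 mm; then a bright square shank 22 x 22 mm, 35 mm long; 85 mm tall in all, 0.3 kg. Stands mouth down on the board. The point is its centre, 42.5 mm above the mouth's edge, z up; x and y square to the shank's faces, x also square to a pair of the mouth's flats.
- socket_a: The same socket a; origin at the centre of its mouth's edge. Hex mouth 30 mm deep, 24, 27 or 32.4 mm across flats: only one of the three fits the 30 mm nut, the others are too small and stop on its top, 18 mm short of home. It goes on when its x axis agrees with the nut's to a multiple of 60 degrees (about 6 degrees of play).
- socket_b: The same socket b; origin at the centre of its mouth's edge. Hex mouth 30 mm deep, 24, 27 or 32.4 mm across flats: only one of the three fits the 30 mm nut, the others are too small and stop on its top, 18 mm short of home. It goes on when its x axis agrees with the nut's to a multiple of 60 degrees (about 6 degrees of play).
- socket_c: The same socket c; origin at the centre of its mouth's edge. Hex mouth 30 mm deep, 24, 27 or 32.4 mm across flats: only one of the three fits the 30 mm nut, the others are too small and stop on its top, 18 mm short of home. It goes on when its x axis agrees with the nut's to a multiple of 60 degrees (about 6 degrees of play).
- socket_board: Wooden board 270 x 80 x 12 mm, fixed, on which the three sockets stand 90 mm apart along its length (x); origin at the centre of its underside, top 12 mm above the table.
- bat_top (a point): Round flat white bat, 306 mm across, 13 mm thick, lying fixed on the table; the point is the centre of its top face.
- mug: Bystander: grey-green mug 90 mm across, 86 mm tall; origin at the centre of its underside.
- beaker: Bystander: clear measuring cup 75 mm across, 81 mm tall; origin at the centre of its underside.
- bottle: Bystander: small dark dropper bottle 35 mm across, 82 mm tall; origin at the centre of its underside.
- cap: The same pressed cap; origin at the centre of its mouth's edge.
There are look-alikes about, which are no part of the job. Leave any blue look-alike of the socket_b alone. Leave any pink or red look-alike of the cap alone.

How it is judged:
On the way:
1. the cap stands mouth down on the white bat and has been let go (horizontal distance between cap_center and bat_top below 0.135 m and z of cap_center in the frame of bat_top between 0.026 and 0.034 m and angle between cap_center's own z axis and vertical below 0.1 rad and contact force between cap and the fingers below 0.3 N), for 0.2 s.
At the end, for the whole second after the job is handed in: One socket is home on the nut (depth and axis within 4 mm, upright within 4 degrees) and gripped (over 1 N); the other two stand upright (within 7 degrees) on board or table, untouched, at least 85 mm from the nut; the cap stands mouth down on the bat, within 135 mm of its centre (horizontal distance between cap_center and bat_top below 0.135 m and z of cap_center in the frame of bat_top between 0.026 and 0.034 m and angle between cap_center's own z axis and vertical below 0.1 rad and ((z of socket_a_center in the frame of nut below 0.0285 m and horizontal distance between socket_a_center and nut below 0.004 m and angle between socket_a_center's own z axis and vertical below 0.07 rad and contact force between socket_a and the fingers above 1 N and angle between each of socket_b_center, socket_c_center's own z axis and vertical below 0.12 rad and height (world z) of socket_b_center between 0.038 and 0.06 m and horizontal distance between each of socket_b_center, socket_c_center and nut above 0.085 m and contact force between each of socket_b, socket_c and the arm below 0.5 N and contact force between each of socket_b, socket_c and the fingers below 0.5 N and height (world z) of socket_c_center between 0.038 and 0.06 m) or (z of socket_b_center in the frame of nut below 0.0285 m and horizontal distance between socket_b_center and nut below 0.004 m and angle between socket_b_center's own z axis and vertical below 0.07 rad and contact force between socket_b and the fingers above 1 N and angle between each of socket_a_center, socket_c_center's own z axis and vertical below 0.12 rad and height (world z) of socket_a_center between 0.038 and 0.06 m and horizontal distance between each of socket_a_center, socket_c_center and nut above 0.085 m and contact force between each of socket_a, socket_c and the arm below 0.5 N and contact force between each of socket_a, socket_c and the fingers below 0.5 N and height (world z) of socket_c_center between 0.038 and 0.06 m) or (z of socket_c_center in the frame of nut below 0.0285 m and horizontal distance between socket_c_center and nut below 0.004 m and angle between socket_c_center's own z axis and vertical below 0.07 rad and contact force between socket_c and the fingers above 1 N and angle between each of socket_a_center, socket_b_center's own z axis and vertical below 0.12 rad and height (world z) of socket_a_center between 0.038 and 0.06 m and horizontal distance between each of socket_a_center, socket_b_center and nut above 0.085 m and contact force between each of socket_a, socket_b and the arm below 0.5 N and contact force between each of socket_a, socket_b and the fingers below 0.5 N and height (world z) of socket_b_center between 0.038 and 0.06 m))); the arm keeps its last pose, push and grip.
It fails at once if the mug is shoved or lifted more than 30 mm or tipped over (distance of mug from where it was at the start of the episode above 0.03 m or angle between mug's own z axis and vertical above 0.4 rad).
It fails at once if the measuring cup is shoved or lifted more than 30 mm or tipped over (distance of beaker from where it was at the start of the episode above 0.03 m or angle between beaker's own z axis and vertical above 0.4 rad).
It fails at once if the dropper bottle is shoved or lifted more than 30 mm or tipped over (distance of bottle from where it was at the start of the episode above 0.03 m or angle between bottle's own z axis and vertical above 0.4 rad).
It also fails if it takes over 72 s, if anything falls off the work surface, if the arm or the gripper's body presses on something with over 40 N, if the wrist force passes 120 N, or if a joint passes its speed limit or range.

## Working session

There is one attempt and no reset: what is moved stays moved. The work goes in short steps, Python scripts to look and compute and a tool call to move; the robot and the scene stay as the last step left them, time stands still between calls to the robot, and variables do not carry over. Pictures are saved under pics/ and viewed, at most 10 in all, crops included, and the job is handed in when it is done.

Besides the shell and the picture viewer there is one more tool, called after "Call:" as name(argument=value, ...), one argument or row to a line, values as JSON. carry_out: Moves the arm, as the interface text tells. Shifts and turns lie within -1 to 1; 1 stands for 400 mm of shift or 30 degrees of turn. Its arguments: {"type":"object","properties":{"delta_pos":{"type":"array","items":{"type":"array","items":{"type":"number","minimum":-1,"maximum":1}}},"turn":{"type":"array","items":{"type":"array","items":{"type":"number","minimum":-1,"maximum":1}}},"claw":{"type":"array","items":{"type":"number"}},"force":{"type":"number"}},"required":["delta_pos","turn","claw"]}

```bash
mkdir -p pics
cat > h.py <<'E'
import numpy as np, cv2
from rig import manip
def cloud(im):
    z=im["z_map"]; h,w=z.shape
    K=np.array([[im["fx"],0,im["cx"]],[0,im["fy"],im["cy"]],[0,0,1]])
    u,v=np.meshgrid(np.arange(w),np.arange(h))
    p=cv2.undistortPoints(np.stack([u,v],-1).reshape(-1,1,2).astype(np.float64),K,np.array([im["k1"],0,0,0,0.])).reshape(h,w,2)
    c=np.dstack([p[...,0]*z,p[...,1]*z,z,np.ones_like(z)])
    P=(c@np.linalg.inv(im["world_to_cam"]).T)[...,:3]; P[z==0]=np.nan
    return P
E
python3 - <<'E'
from h import *
for c in("top","side"):
    im=manip.get_image(c); cv2.imwrite(f"pics/{c}0.png",im["image"][...,::-1])
    print(c,np.linalg.inv(im["world_to_cam"])[:3,3].round(3))
    for q in["cap_center","die","socket_a_center","socket_board","bat_top","mug","beaker","bottle"]:
        print(q,[(np.round(d["point"],3).tolist(),round(d["score"],2)) for d in manip.place_of(c,q)][:5])
E
```

```text
top [ 0.345 -0.038  1.303]
cap_center [([0.657, -0.106, 0.03], 0.8), ([0.521, -0.253, -0.004], 0.74), ([0.498, -0.06, 0.045], 0.67), ([0.659, -0.014, 0.035], 0.64)]
die [([0.502, -0.057, -0.001], 0.81)]
socket_a_center [([0.539, 0.288, 0.014], 0.66), ([0.435, -0.264, 0.052], 0.62)]
socket_board []
bat_top [([0.535, 0.285, 0.013], 0.74), ([0.501, -0.059, 0.033], 0.51), ([0.498, -0.06, 0.047], 0.27)]
mug [([0.771, -0.12, 0.001], 0.85)]
beaker [([0.767, 0.07, -0.002], 0.68), ([0.608, -0.238, 0.009], 0.2)]
bottle [([0.377, -0.045, 0.002], 0.52)]
side [ 0.51  -0.947  0.882]
cap_center [([0.501, -0.056, 0.046], 0.81), ([0.662, -0.101, 0.031], 0.77), ([0.662, -0.012, 0.03], 0.69)]
die [([0.499, -0.056, 0.001], 0.84)]
socket_a_center [([0.433, -0.264, 0.056], 0.69)]
socket_board [([0.524, -0.258, 0.0], 0.76)]
bat_top [([0.538, 0.284, 0.015], 0.73)]
mug [([0.518, -0.25, 0.014], 0.46)]
beaker [([0.767, 0.068, -0.0], 0.68), ([0.534, 0.283, 0.016], 0.17)]
bottle [([0.373, -0.044, -0.002], 0.61), ([0.77, -0.122, -0.004], 0.6)]
```

View pics/top0.png

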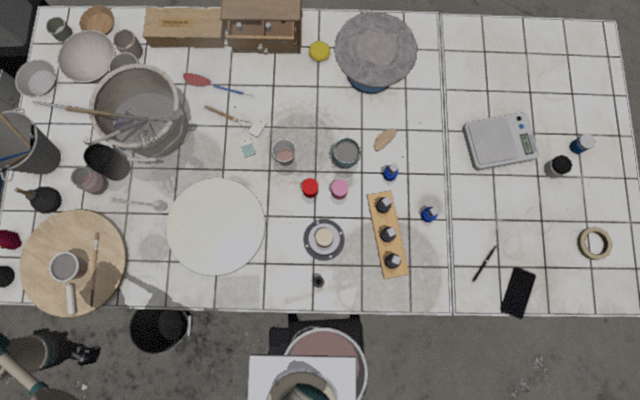

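View pics/side0.png

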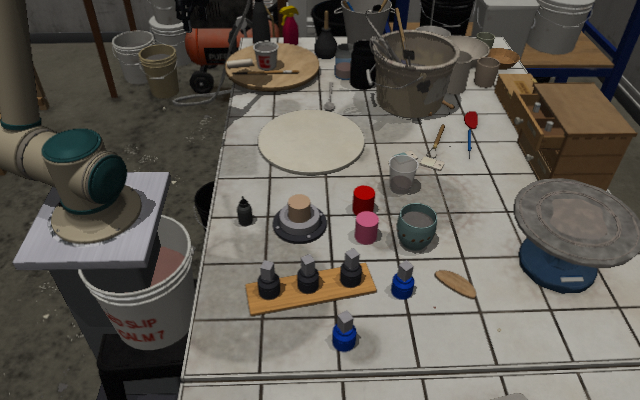

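The top view shows the beige cap on the die at (324,237), the three dark sockets on the board at (383,204), (388,234) and (393,261), and the bat at (216,226). The blue sockets at (390,172) and (430,213) and the red and pink caps at (310,187) and (340,188) are look-alikes. Next I measure heights and yaws.

```bash
cat >> h.py <<'E'
def near(P,x,y,r,z0,z1):
    return P[(np.hypot(P[...,0]-x,P[...,1]-y)<r)&(P[...,2]>z0)&(P[...,2]<z1)]
def sq(Q):
    r=cv2.minAreaRect((Q[:,:2]*1000).astype(np.float32)); return [np.round(a,1) for a in r]
E
python3 - <<'E'
from h import *
C={c:cloud(manip.get_image(c)) for c in("top","side")}
im=manip.get_image("top");print(im["fx"],manip.get_image("side")["fx"])
for c,P in C.items():
    Q=near(P,.5,-.057,.05,.068,.085); print(c,"cap top",len(Q),Q.mean(0).round(4),cv2.minEnclosingCircle((Q[:,:2]*1000).astype(np.float32)))
    # die rim ring points
    Q=near(P,.5,-.057,.06,.028,.04); print("die rim",len(Q),cv2.minEnclosingCircle((Q[:,:2]*1000).astype(np.float32)),np.median(Q[:,2]))
    Q=near(P,.535,.285,.2,.008,.02); print("bat",cv2.minEnclosingCircle((Q[:,:2]*1000).astype(np.float32)),np.median(Q[:,2]))
    M=((P[...,2]>.088)&(P[...,2]<.106)&(abs(P[...,0]-.52)<.17)&(abs(P[...,1]+.255)<.12)).astype(np.uint8)
    n,L,s,_=cv2.connectedComponentsWithStats(M)
    for i in range(1,n):
        Q=P[L==i]
        if len(Q)>8: print(" shank",len(Q),Q.mean(0).round(4),np.median(Q[:,2]).round(4),sq(Q))
im=manip.get_image("top")["image"]; a=cv2.resize(im[150:290,295:445],None,fx=4,fy=4,interpolation=cv2.INTER_CUBIC)
cv2.imwrite("pics/t1.png",a[...,::-1])
b=manip.get_image("side")["image"]; b=cv2.resize(b[175:325,235:395],None,fx=4,fy=4,interpolation=cv2.INTER_CUBIC); cv2.imwrite("pics/s1.png",b[...,::-1])
s=manip.get_state(); print({k:np.round(v,3) for k,v in s.items()})
E
```

```text
417.2631043181564 516.4153101462073
top cap top 248 [ 0.5017 -0.058   0.0756] ((501.90350341796875, -58.30756759643555), 26.304420471191406)
die rim 476 ((502.220703125, -58.011104583740234), 47.988372802734375) 0.03375621839393084
bat ((558.3057250976562, 297.3344421386719), 179.4193878173828) 0.01273756180654928
 shank 59 [ 0.6087 -0.241   0.0962] 0.0964 [array([ 608.9, -241.3]), array([22.1, 21.9]), np.float64(37.8)]
 shank 62 [ 0.5179 -0.2541  0.0964] 0.0969 [array([ 517.8, -253.8]), array([21.9, 22.5]), np.float64(27.6)]
 shank 64 [ 0.4367 -0.2672  0.0965] 0.0967 [array([ 436.8, -267.8]), array([22.6, 22.4]), np.float64(67.3)]
side cap top 316 [ 0.4995 -0.0613  0.0755] ((498.4499206542969, -57.91888427734375), 29.591480255126953)
die rim 561 ((499.72283935546875, -60.43949890136719), 49.48630142211914) 0.0339732685993559
bat ((545.9212646484375, 301.0074157714844), 179.75074768066406) 0.013502648067740097
 shank 123 [ 0.6067 -0.2432  0.0953] 0.0958 [array([ 606.7, -241.4]), array([23. , 23.3]), np.float64(34.2)]
 shank 127 [ 0.5159 -0.2565  0.0954] 0.0963 [array([ 515.6, -254.7]), array([22.2, 24.1]), np.float64(27.1)]
 shank 134 [ 0.4351 -0.2697  0.0952] 0.0963 [array([ 434.7, -267.8]), array([24.6, 22.4]), np.float64(68.6)]
{'clock': np.float64(1.2), 'qpos': array([ 1.086,  0.276,  1.505,  0.   ,  1.361, -0.121]), 'qd': array([ 0.001,  0.   ,  0.001, -0.001, -0.   , -0.001]), 'effort': array([  0.   , -41.667, -24.61 ,  -0.   ,   0.   ,   0.   ]), 'position': array([0.205, 0.537, 0.231]), 'ee_rot': array([0.   , 0.181, 0.984, 0.   ]), 'contact_force': array([-0.26 ,  0.658,  0.705]), 'moment': array([-0.028,  0.05 , -0.038]), 'gripper_force': np.float64(0.0), 'width': np.float64(0.085)}
```

View pics/t1.png

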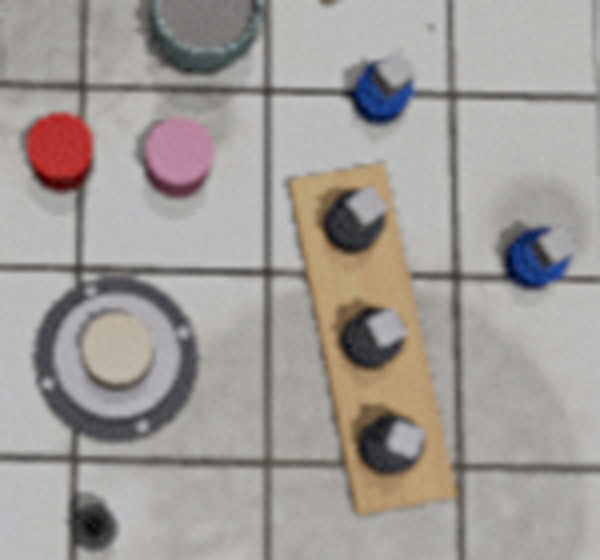

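View pics/s1.png

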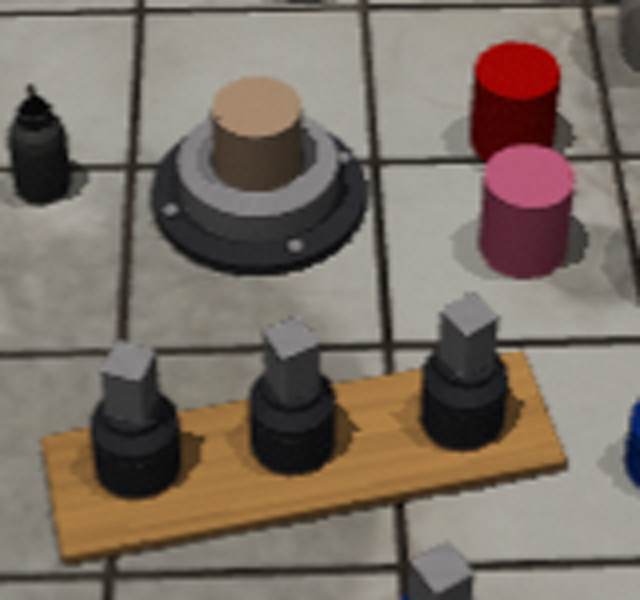

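```bash
cat >> h.py <<'E'
from scipy.spatial.transform import Rotation as Ro
def yaw():
    w,x,y,z=manip.get_state()["ee_rot"]; R=Ro.from_quat([x,y,z,w]); return R,np.degrees(np.arctan2(*R.as_matrix()[[1,0],[1,1]]))
# start command pose p0 (default measured), target world xyz, yaw of tool y in deg
def plan(*tg):
    s=manip.get_state(); R,y0=yaw(); print("at",s["position"].round(4),"yaw",y0.round(2),"z",R.as_matrix()[:,2].round(4))
    for t,y in tg:
        d=R.inv().apply(np.array(t)-s["position"])/.4
        T=Ro.from_euler("z",y,degrees=True)*Ro.from_matrix(np.array([[0,1,0],[1,0,0],[0,0,-1.]]).T@np.eye(3)) 
        M=np.array([[0,1,0],[-1,0,0],[0,0,1.]])  # build: y axis at yaw, z down
        c,sn=np.cos(np.radians(y)),np.sin(np.radians(y)); Y=np.array([c,sn,0]);Z=np.array([0,0,-1.]);X=np.cross(Y,Z)
        rv=(R.inv()*Ro.from_matrix(np.array([X,Y,Z]).T)).as_rotvec(degrees=True)
        print(t,y,"d",d.round(4),"turn",(rv/30).round(3),"dist",np.linalg.norm(d*.4).round(3),"ang",np.linalg.norm(rv).round(1))
E
sed -i '/T=Ro.from_euler/d;/M=np.array(\[\[0,1,0\]/d' h.py
python3 -c "
from h import *
plan(((.4,.15,.2),69),((.501,-.058,.12),69),((.501,-.058,.12),40))"
```

```text
at [0.2046 0.5374 0.2313] yaw 69.16 z [ 0.  0. -1.]
(0.4, 0.15, 0.2) 69 d [-0.8011 -0.7313  0.0783] turn [ 0.    -0.     0.005] dist 0.435 ang 0.2
(0.501, -0.058, 0.12) 69 d [-1.2221 -1.1274  0.2782] turn [ 0.    -0.     0.005] dist 0.674 ang 0.2
(0.501, -0.058, 0.12) 40 d [-1.2221 -1.1274  0.2782] turn [ 0.    -0.     0.972] dist 0.674 ang 29.2
```

Call:
carry_out(
  delta_pos=[
    [-0.8, -0.73, 0.08],
    [-0.8, -0.73, 0.08],
    [-0.8, -0.73, 0.08],
    [-0.8, -0.73, 0.08],
    [-0.8, -0.73, 0.08],
    [-0.8, -0.73, 0.08],
    [-0.8, -0.73, 0.08],
    [-0.8, -0.73, 0.08],
    [-0.8, -0.73, 0.08],
    [-0.8, -0.73, 0.08],
  ],
  turn=[
    [0, 0, 0],
    [0, 0, 0],
    [0, 0, 0],
    [0, 0, 0],
    [0, 0, 0],
    [0, 0, 0],
    [0, 0, 0],
    [0, 0, 0],
    [0, 0, 0],
    [0, 0, 0],
  ],
  claw=[-1, -1, -1, -1, -1, -1, -1, -1, -1, -1],
  force=30,
)

```text
clock: 2.2
position: [0.4017, 0.1472, 0.1992]
ee_rot: [0.001, 0.184, 0.983, -0.001]
contact_force: [-0.7, 0.7, 0.5]
width: 0.0854
gripper_force: 0.0
```

```bash
python3 -c "
from h import *
plan(((.501,-.058,.12),69),((.501,-.058,.043),69))"
```

```text
at [0.4017 0.1472 0.1992] yaw 68.83 z [ 0.0011 -0.0016 -1.    ]
(0.501, -0.058, 0.12) 69 d [-0.4165 -0.3885  0.1992] turn [-0.002  0.003 -0.006] dist 0.241 ang 0.2
(0.501, -0.058, 0.043) 69 d [-0.4162 -0.3882  0.3917] turn [-0.002  0.003 -0.006] dist 0.276 ang 0.2
```

Call:
carry_out(
  delta_pos=[
    [-0.417, -0.389, 0.2],
    [-0.417, -0.389, 0.2],
    [-0.417, -0.389, 0.2],
    [-0.417, -0.389, 0.2],
    [-0.417, -0.389, 0.2],
    [-0.417, -0.389, 0.2],
    [-0.417, -0.389, 0.3],
    [-0.417, -0.389, 0.39],
    [-0.417, -0.389, 0.39],
    [-0.417, -0.389, 0.39],
    [-0.417, -0.389, 0.39],
    [-0.417, -0.389, 0.39],
  ],
  turn=[
    [0, 0, 0],
    [0, 0, 0],
    [0, 0, 0],
    [0, 0, 0],
    [0, 0, 0],
    [0, 0, 0],
    [0, 0, 0],
    [0, 0, 0],
    [0, 0, 0],
    [0, 0, 0],
    [0, 0, 0],
    [0, 0, 0],
  ],
  claw=[-1, -1, -1, -1, -1, -1, -1, -1, -1, 1, 1, 1],
)

```text
clock: 3.4
position: [0.5017, -0.055, 0.0456]
ee_rot: [0.002, 0.18, 0.984, -0.001]
contact_force: [-1.1, -3.3, 3.6]
width: 0.0516
gripper_force: 31.2
```

```bash
python3 -c "
from h import *
print(manip.get_state()['gripper_force'])
plan(((.501,-.058,.16),69),((.535,.2,.16),69))"
```

```text
31.21034019102808
at [ 0.5017 -0.055   0.0456] yaw 69.26 z [ 0.0036 -0.0029 -1.    ]
(0.501, -0.058, 0.16) 69 d [-0.0023 -0.0079 -0.286 ] turn [-0.003  0.008  0.009] dist 0.114 ang 0.4
(0.535, 0.2, 0.16) 69 d [ 0.1466  0.6254 -0.2875] turn [-0.003  0.008  0.009] dist 0.282 ang 0.4
```

Call:
carry_out(
  delta_pos=[
    [0, 0, -0.12],
    [0, 0, -0.25],
    [0, 0, -0.25],
    [0.19, 0.74, -0.25],
    [0.19, 0.74, -0.25],
    [0.19, 0.74, -0.25],
    [0.19, 0.74, -0.25],
    [0.19, 0.74, -0.25],
    [0.19, 0.74, -0.25],
    [0.19, 0.74, -0.25],
    [0.19, 0.74, -0.25],
    [0.19, 0.74, -0.15],
  ],
  turn=[
    [0, 0, 0],
    [0, 0, 0],
    [0, 0, 0],
    [0, 0, 0],
    [0, 0, 0],
    [0, 0, 0],
    [0, 0, 0],
    [0, 0, 0],
    [0, 0, 0],
    [0, 0, 0],
    [0, 0, 0],
    [0, 0, 0],
  ],
  claw=[1, 1, 1, 1, 1, 1, 1, 1, 1, 1, 1, 1],
)

```text
clock: 4.6
position: [0.5388, 0.2505, 0.108]
ee_rot: [0.006, 0.181, 0.984, 0.003]
contact_force: [2.4, 0.5, -2.4]
width: 0.0518
gripper_force: 33.2
```

```bash
cat >> h.py <<'E'
def hexs(n):
    im=manip.get_image("top"); P=cloud(im)
    s=manip.get_image("side")
    for nm,i in(("t",im),("s",s)):
        c=i["world_to_cam"]@np.array([.501,-.059,.034,1]); 
        u=int(c[0]/c[2]*i["fx"]+i["cx"]); v=int(c[1]/c[2]*i["fy"]+i["cy"])
        cv2.imwrite(f"pics/{nm}{n}.png",cv2.resize(i["image"][v-25:v+25,u-30:u+30],None,fx=10,fy=10,interpolation=cv2.INTER_CUBIC)[...,::-1]); print(u,v)
    return im,s
E
python3 -c "
from h import *
im,s=hexs('nut')
a,b=cv2.imread('pics/tnut.png'),cv2.imread('pics/snut.png')
cv2.imwrite('pics/nut.png',cv2.resize(np.vstack([a,b]),(480,600+0)) if 0 else cv2.resize(np.hstack([a,b]),(800,333)))
for n,i in(('top',im),('side',s)):
    P=cloud(i); 
    Q=near(P,.501,-.058,.024,.026,.045); print(n,'nut',len(Q),Q.mean(0).round(4),cv2.minEnclosingCircle((Q[:,:2]*1000).astype(np.float32)),np.median(Q[:,2]).round(4))
    q=Q[:,:2]-Q[:,:2].mean(0)
    # support width per direction
    print([(a,round(float(np.ptp(q@[np.cos(np.radians(a)),np.sin(np.radians(a))]))*1000,1)) for a in range(-90,90,10)])
plan(((.53,.25,.0425),69),)
"
```

```text
324 238
299 214
top nut 85 [ 0.5018 -0.0578  0.0349] ((502.73492431640625, -58.135555267333984), 16.534330368041992) 0.0349
[(-90, 30.9), (-80, 29.3), (-70, 30.1), (-60, 31.7), (-50, 32.4), (-40, 32.1), (-30, 30.8), (-20, 31.0), (-10, 31.5), (0, 31.7), (10, 31.8), (20, 31.1), (30, 29.9), (40, 29.8), (50, 31.2), (60, 32.6), (70, 33.0), (80, 32.4)]
side nut 123 [ 0.4986 -0.0625  0.0342] ((500.432861328125, -57.53955078125), 18.508831024169922) 0.0347
[(-90, 36.7), (-80, 36.5), (-70, 35.9), (-60, 35.7), (-50, 34.4), (-40, 33.6), (-30, 32.5), (-20, 31.2), (-10, 30.5), (0, 31.1), (10, 32.0), (20, 31.9), (30, 31.1), (40, 30.4), (50, 31.0), (60, 32.8), (70, 34.2), (80, 35.8)]
at [0.5304 0.2469 0.0994] yaw 69.1 z [-0.01   -0.0039 -0.9999]
(0.53, 0.25, 0.0425) 69 d [0.0026 0.008  0.1423] turn [-0.014 -0.015  0.003] dist 0.057 ang 0.6
```

View pics/nut.png

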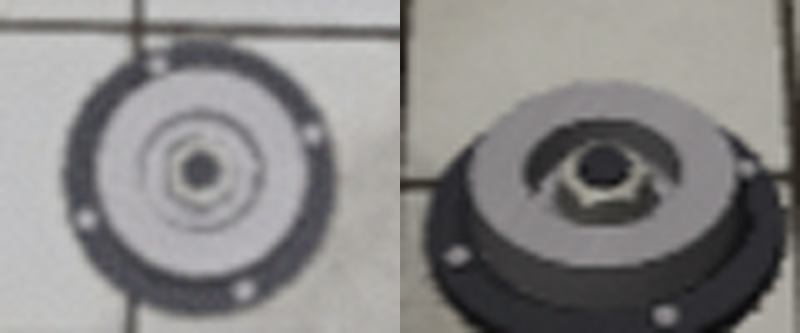

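Call:
carry_out(
  delta_pos=[
    [0, 0, 0.08],
    [0, 0, 0.12],
    [0, 0, 0.14],
    [0, 0, 0.142],
    [0, 0, 0.142],
  ],
  turn=[
    [0, 0, 0],
    [0, 0, 0],
    [0, 0, 0],
    [0, 0, 0],
    [0, 0, 0],
  ],
  claw=[1, 1, 1, 1, 1],
)

```text
clock: 5.2
position: [0.5354, 0.2492, 0.0476]
ee_rot: [0.001, 0.181, 0.983, 0.0]
contact_force: [-0.3, 0.4, -1.9]
width: 0.0518
gripper_force: 33.2
```

Run:
```python
from h import *
plan(((.53,.25,.0425),69))if 0 else plan(((.53,.25,.0425),69),)
s=manip.get_state();print(s["contact_force"],s["position"])
# hex yaw by depth: model silhouette of chamfered nut top vs points, side+top
for n in("top","side"):
    P=cloud(manip.get_image(n))
    Q=near(P,.501,-.058,.026,.029,.0365); Q=Q[:,:2]*1000
    best=[]
    for a in range(0,60,2):
        for cx in np.arange(496,507,.5):
            for cy in np.arange(-64,-52,.5):
                d=Q-[cx,cy]; th=np.radians(a+np.array([0,60,120]))
                m=np.abs(d@np.array([np.cos(th),np.sin(th)])).max(1)
                best.append((np.clip(m-15,0,None).sum()*1,a,cx,cy))
    best.sort(); print(n,len(Q),[tuple(np.round(b,1)) for b in best[:5]]); 
    print([(a,round(min(b[0] for b in best if b[1]==a),1)) for a in range(0,60,4)])
```

```text
at [0.5354 0.2492 0.0476] yaw 69.11 z [ 1.4e-03  5.0e-04 -1.0e+00]
(0.53, 0.25, 0.0425) 69 d [ 0.0133 -0.0029  0.0127] turn [0.002 0.002 0.004] dist 0.007 ang 0.1
[-0.33908636  0.350952   -1.87226409] [0.53536072 0.24917192 0.047594  ]
top 47 [(np.float64(0.1), np.float64(38.0), np.float64(502.5), np.float64(-58.0)), (np.float64(0.2), np.float64(40.0), np.float64(502.5), np.float64(-58.0)), (np.float64(0.3), np.float64(36.0), np.float64(502.5), np.float64(-58.0)), (np.float64(0.3), np.float64(40.0), np.float64(502.5), np.float64(-58.5)), (np.float64(0.3), np.float64(38.0), np.float64(502.0), np.float64(-58.0))]
[(0, np.float64(2.6)), (4, np.float64(3.5)), (8, np.float64(3.9)), (12, np.float64(3.9)), (16, np.float64(3.4)), (20, np.float64(3.0)), (24, np.float64(2.3)), (28, np.float64(1.3)), (32, np.float64(0.6)), (36, np.float64(0.3)), (40, np.float64(0.2)), (44, np.float64(0.5)), (48, np.float64(0.8)), (52, np.float64(1.2)), (56, np.float64(1.7))]
side 76 [(np.float64(48.0), np.float64(10.0), np.float64(499.5), np.float64(-58.0)), (np.float64(48.2), np.float64(10.0), np.float64(499.0), np.float64(-58.0)), (np.float64(48.3), np.float64(10.0), np.float64(499.0), np.float64(-57.5)), (np.float64(48.6), np.float64(10.0), np.float64(499.5), np.float64(-57.5)), (np.float64(48.8), np.float64(12.0), np.float64(499.5), np.float64(-58.0))]
[(0, np.float64(55.5)), (4, np.float64(52.2)), (8, np.float64(49.0)), (12, np.float64(48.8)), (16, np.float64(50.0)), (20, np.float64(50.4)), (24, np.float64(51.9)), (28, np.float64(54.5)), (32, np.float64(56.7)), (36, np.float64(59.2)), (40, np.float64(60.3)), (44, np.float64(60.8)), (48, np.float64(60.4)), (52, np.float64(59.4)), (56, np.float64(57.7))]
```

Call:
carry_out(
  delta_pos=[
    [0, 0, 0.006],
    [0, 0, 0.012],
    [0, 0, 0.012],
  ],
  turn=[
    [0, 0, 0],
    [0, 0, 0],
    [0, 0, 0],
  ],
  claw=[1, 1, 1],
)

```text
clock: 5.6
position: [0.5363, 0.2494, 0.0432]
ee_rot: [0.002, 0.181, 0.984, 0.0]
contact_force: [1.7, -1.5, 4.0]
width: 0.052
gripper_force: 33.7
```

Call:
carry_out(
  delta_pos=[
    [0, 0, 0],
    [0, 0, 0],
    [0, 0, 0],
    [0, 0, 0],
    [0, 0, -0.1],
    [0, 0, -0.2],
    [0, 0, -0.3],
    [0, 0, -0.4],
    [0, 0, -0.4],
  ],
  turn=[
    [0, 0, 0],
    [0, 0, 0],
    [0, 0, 0],
    [0, 0, 0],
    [0, 0, 0],
    [0, 0, 0],
    [0, 0, 0],
    [0, 0, 0],
    [0, 0, 0],
  ],
  claw=[-1, -1, -1, -1, -1, -1, -1, -1, -1],
  force=60,
)

```text
clock: 6.5
position: [0.538, 0.2509, 0.2081]
ee_rot: [0.005, 0.181, 0.983, 0.003]
contact_force: [0.4, 0.9, -0.5]
width: 0.0855
gripper_force: 0.0
```

Run:
```python
from h import *
P=cloud(manip.get_image("side")); Q=near(P,.536,.25,.06,.055,.09); print(len(Q),Q.mean(0).round(4),np.percentile(Q[:,2],[5,50,95]).round(4))
Q=P[(P[...,2]>.068)&(P[...,2]<.08)&(abs(P[...,0]-.536)<.15)&(abs(P[...,1]-.28)<.15)];print(len(Q),Q.mean(0),cv2.minEnclosingCircle((Q[:,:2]*1000).astype(np.float32)))
plan(((.5167,-.2543,.17),27),((.5167,-.2543,.17),117),((.5,0,.17),69))
```

```text
264 [0.5355 0.238  0.0697] [0.057  0.0721 0.0755]
186 [0.53564763 0.2430517  0.07312077] ((535.1822509765625, 245.1680450439453), 29.435651779174805)
at [0.5363 0.2502 0.2049] yaw 69.16 z [ 0.0066  0.0024 -1.    ]
(0.5167, -0.2543, 0.17) 27 d [-0.4024 -1.1967  0.084 ] turn [0.012 0.007 1.405] dist 0.506 ang 42.2
(0.5167, -0.2543, 0.17) 117 d [-0.4024 -1.1967  0.084 ] turn [ 0.004  0.013 -1.595] dist 0.506 ang 47.8
(0.5, 0, 0.17) 69 d [-0.1372 -0.6174  0.0853] turn [0.009 0.01  0.005] dist 0.255 ang 0.4
```

Run:
```python
from h import *
plan(((.48,-.05,.17),69),((.4358,-.2678,.15),68),((.4358,-.2678,.067),68))
```

```text
at [0.5363 0.2502 0.2049] yaw 69.16 z [ 0.0066  0.0024 -1.    ]
(0.48, -0.05, 0.17) 69 d [-0.135  -0.752   0.0846] turn [0.009 0.01  0.005] dist 0.307 ang 0.4
(0.4358, -0.2678, 0.15) 68 d [-0.2251 -1.3004  0.1326] turn [0.009 0.01  0.039] dist 0.531 ang 1.2
(0.4358, -0.2678, 0.067) 68 d [-0.224  -1.3014  0.3401] turn [0.009 0.01  0.039] dist 0.545 ang 1.2
```

Call:
carry_out(
  delta_pos=[
    [-0.17, -1, 0.1],
    [-0.17, -1, 0.1],
    [-0.17, -1, 0.1],
    [-0.17, -1, 0.1],
    [-0.17, -1, 0.1],
    [-0.17, -1, 0.1],
    [-0.17, -1, 0.1],
    [-0.17, -1, 0.1],
    [-0.17, -1, 0.1],
    [-0.17, -1, 0.1],
  ],
  turn=[
    [0.01, 0.01, 0.04],
    [0.01, 0.01, 0.04],
    [0.01, 0.01, 0.04],
    [0.01, 0.01, 0.04],
    [0.01, 0.01, 0.04],
    [0.01, 0.01, 0.04],
    [0.01, 0.01, 0.04],
    [0.01, 0.01, 0.04],
    [0.01, 0.01, 0.04],
    [0.01, 0.01, 0.04],
  ],
  claw=[-1, -1, -1, -1, -1, -1, -1, -1, -1, -1],
)

```text
clock: 7.55
position: [0.4545, -0.1493, 0.1601]
ee_rot: [-0.005, 0.193, 0.981, -0.001]
contact_force: [0.0, 0.6, 1.4]
width: 0.0853
gripper_force: 0.0
```

Run:
```python
from h import *
plan(((.4358,-.2678,.15),68),((.4358,-.2678,.067),68))
```

```text
at [ 0.4545 -0.1493  0.1601] yaw 67.74 z [-0.0098 -0.0011 -1.    ]
(0.4358, -0.2678, 0.15) 68 d [-0.0692 -0.2916  0.026 ] turn [-0.009 -0.017 -0.009] dist 0.12 ang 0.6
(0.4358, -0.2678, 0.067) 68 d [-0.071  -0.2906  0.2335] turn [-0.009 -0.017 -0.009] dist 0.152 ang 0.6
```

Call:
carry_out(
  delta_pos=[
    [-0.07, -0.291, 0.026],
    [-0.07, -0.291, 0.026],
    [-0.07, -0.291, 0.026],
    [-0.07, -0.291, 0.026],
    [-0.07, -0.291, 0.026],
    [-0.07, -0.291, 0.13],
    [-0.07, -0.291, 0.2],
    [-0.07, -0.291, 0.233],
    [-0.07, -0.291, 0.233],
    [-0.07, -0.291, 0.233],
  ],
  turn=[
    [-0.01, -0.01, 0],
    [-0.01, -0.01, 0],
    [-0.01, -0.01, 0],
    [-0.01, -0.01, 0],
    [-0.01, -0.01, 0],
    [-0.01, -0.01, 0],
    [-0.01, -0.01, 0],
    [-0.01, -0.01, 0],
    [-0.01, -0.01, 0],
    [-0.01, -0.01, 0],
  ],
  claw=[-1, -1, -1, -1, -1, -1, -1, -1, -1, -1],
)

```text
clock: 8.55
position: [0.438, -0.2656, 0.0692]
ee_rot: [0.0, 0.19, 0.982, 0.0]
contact_force: [0.2, 0.2, -0.6]
width: 0.0852
gripper_force: 0.0
```

Run:
```python
from h import *
plan(((.4358,-.2678,.067),68),)
print(manip.get_state()["contact_force"])
```

```text
at [ 0.438  -0.2656  0.0692] yaw 68.07 z [ 1.e-04  5.e-04 -1.e+00]
(0.4358, -0.2678, 0.067) 68 d [ 0.0031 -0.0072  0.0056] turn [ 0.001 -0.     0.002] dist 0.004 ang 0.1
[ 0.20688869  0.24946929 -0.55681477]
```

Call:
carry_out(
  delta_pos=[
    [0.003, -0.007, 0.003],
    [0.003, -0.007, 0.003],
    [0.003, -0.007, 0.003],
    [0.003, -0.007, 0.003],
    [0.003, -0.007, 0.003],
    [0.003, -0.007, 0.003],
    [0.003, -0.007, 0.003],
  ],
  turn=[
    [0, 0, 0],
    [0, 0, 0],
    [0, 0, 0],
    [0, 0, 0],
    [0, 0, 0],
    [0, 0, 0],
    [0, 0, 0],
  ],
  claw=[-1, 1, 1, 1, 1, 1, 1],
  force=60,
)

```text
clock: 9.25
position: [0.4354, -0.2693, 0.0679]
ee_rot: [0.0, 0.191, 0.982, 0.0]
contact_force: [-0.8, 0.7, 2.2]
width: 0.0213
gripper_force: 64.4
```

Run:
```python
from h import *
plan(((.4358,-.2678,.15),68),((.5013,-.058,.15),69),((.5013,-.058,.12),69))
print(manip.get_state()["contact_force"])
```

```text
at [ 0.4354 -0.2693  0.0679] yaw 67.94 z [ 3.e-04  1.e-04 -1.e+00]
(0.4358, -0.2678, 0.15) 68 d [ 0.0004  0.0038 -0.2052] turn [ 0.     0.001 -0.002] dist 0.082 ang 0.1
(0.5013, -0.058, 0.15) 69 d [ 0.0456  0.5515 -0.2051] turn [ 0.     0.001 -0.035] dist 0.236 ang 1.1
(0.5013, -0.058, 0.12) 69 d [ 0.0456  0.5514 -0.1301] turn [ 0.     0.001 -0.035] dist 0.227 ang 1.1
[-0.80589447  0.67463352  2.22306776]
```

Call:
carry_out(
  delta_pos=[
    [0, 0, -0.1],
    [0, 0, -0.2],
    [0.046, 0.55, -0.2],
    [0.046, 0.55, -0.2],
    [0.046, 0.55, -0.2],
    [0.046, 0.55, -0.2],
    [0.046, 0.55, -0.2],
    [0.046, 0.55, -0.13],
    [0.046, 0.55, -0.08],
    [0.046, 0.55, -0.08],
    [0.046, 0.55, -0.08],
  ],
  turn=[
    [0, 0, 0],
    [0, 0, -0.035],
    [0, 0, -0.035],
    [0, 0, -0.035],
    [0, 0, -0.035],
    [0, 0, -0.035],
    [0, 0, -0.035],
    [0, 0, -0.035],
    [0, 0, -0.035],
    [0, 0, -0.035],
    [0, 0, -0.035],
  ],
  claw=[1, 1, 1, 1, 1, 1, 1, 1, 1, 1, 1],
)

```text
clock: 10.35
position: [0.5004, -0.0585, 0.0993]
ee_rot: [-0.001, 0.182, 0.983, 0.0]
contact_force: [-0.2, 0.2, -3.4]
width: 0.0211
gripper_force: 63.4
```

```bash
cat >> h.py <<'E'
def shank(x,y,z,r=.02):
    # mean of shank-top points seen by both cameras vs TCP
    for n in("top","side"):
        P=cloud(manip.get_image(n)); Q=near(P,x,y,r,z-.006,z+.01)
        print(n,len(Q),sq(Q) if len(Q)>5 else "")
E
python3 - <<'E'
from h import *
plan(((.501,-.058,.095),69),((.501,-.058,.072),69))
print(manip.get_state()["contact_force"])
E
```

```text
at [ 0.5004 -0.0585  0.0993] yaw 69.0 z [-1.6e-03  3.0e-04 -1.0e+00]
(0.501, -0.058, 0.095) 69 d [-0.0011  0.0016  0.0108] turn [-0.001 -0.003  0.   ] dist 0.004 ang 0.1
(0.501, -0.058, 0.072) 69 d [-0.0012  0.0017  0.0683] turn [-0.001 -0.003  0.   ] dist 0.027 ang 0.1
[-0.22618491  0.21885503 -3.44371608]
```

Call:
carry_out(
  delta_pos=[
    [-0.001, 0.002, 0.01],
    [-0.001, 0.002, 0.018],
    [-0.001, 0.002, 0.025],
    [-0.001, 0.002, 0.032],
    [-0.001, 0.002, 0.032],
    [-0.001, 0.002, 0.032],
  ],
  turn=[
    [0, 0, 0],
    [0, 0, 0],
    [0, 0, 0],
    [0, 0, 0],
    [0, 0, 0],
    [0, 0, 0],
  ],
  claw=[1, 1, 1, 1, 1, 1],
)

```text
clock: 10.95
position: [0.5021, -0.0582, 0.0894]
ee_rot: [0.001, 0.182, 0.983, -0.0]
contact_force: [-1.6, 0.7, 11.6]
width: 0.0208
gripper_force: 65.8
```

Call:
carry_out(
  delta_pos=[
    [-0.001, 0.002, 0.032],
    [-0.001, 0.002, 0.032],
    [-0.001, 0.002, 0.032],
    [-0.001, 0.002, 0.032],
    [-0.001, 0.002, 0.032],
    [-0.001, 0.002, 0.032],
    [-0.001, 0.002, 0.032],
    [-0.001, 0.002, 0.032],
    [-0.001, 0.002, 0.032],
    [-0.001, 0.002, 0.032],
  ],
  turn=[
    [0, 0, 0.13],
    [0, 0, 0.26],
    [0, 0, 0.13],
    [0, 0, 0],
    [0, 0, -0.15],
    [0, 0, -0.3],
    [0, 0, -0.5],
    [0, 0, -0.7],
    [0, 0, -0.85],
    [0, 0, -1],
  ],
  claw=[1, 1, 1, 1, 1, 1, 1, 1, 1, 1],
)

```text
clock: 11.95
position: [0.5143, -0.055, 0.0836]
ee_rot: [0.014, -0.076, 0.997, 0.001]
contact_force: [5.2, 14.5, 40.6]
width: 0.0212
gripper_force: 78.9
```

Call:
carry_out(
  delta_pos=[
    [0, 0, -0.03],
    [0, 0, -0.07],
    [0, 0, -0.12],
    [0, 0, -0.12],
    [0, 0, -0.12],
  ],
  turn=[
    [0, 0, 0],
    [0, 0, 0],
    [0, 0, 0],
    [0, 0, 0],
    [0, 0, 0],
  ],
  claw=[1, 1, 1, 1, 1],
)

```text
clock: 12.45
position: [0.5019, -0.0574, 0.122]
ee_rot: [0.0, -0.078, 0.997, -0.0]
contact_force: [0.0, -0.0, -3.7]
width: 0.0211
gripper_force: 73.2
```

Run:
```python
from h import *
plan(((.501,-.058,.12),99),)
print(manip.get_state()["contact_force"])
i=manip.get_image("side"); p=manip.get_state()["position"]
c=i["world_to_cam"]@np.append(p,1); u=int(c[0]/c[2]*i["fx"]+i["cx"]); v=int(c[1]/c[2]*i["fy"]+i["cy"])
cv2.imwrite("pics/g1.png",cv2.resize(i["image"][v-60:v+60,u-75:u+75],None,fx=5,fy=5,interpolation=cv2.INTER_CUBIC)[...,::-1])
P=cloud(i)
# lowest points of socket skirt: columns of points within 30mm of TCP axis
Q=near(P,p[0],p[1],.03,.03,.12); print(len(Q),np.percentile(Q[:,2],[0,1,5,50]).round(4))
```

```text
at [ 0.5019 -0.0574  0.122 ] yaw 99.0 z [ 3.e-04 -2.e-04 -1.e+00]
(0.501, -0.058, 0.12) 99 d [ 0.0026 -0.0012  0.005 ] turn [-0.001  0.001 -0.   ] dist 0.002 ang 0.0
[ 0.0419321  -0.04380132 -3.73690646]
444 [0.03   0.0304 0.0316 0.0885]
```

View pics/g1.png

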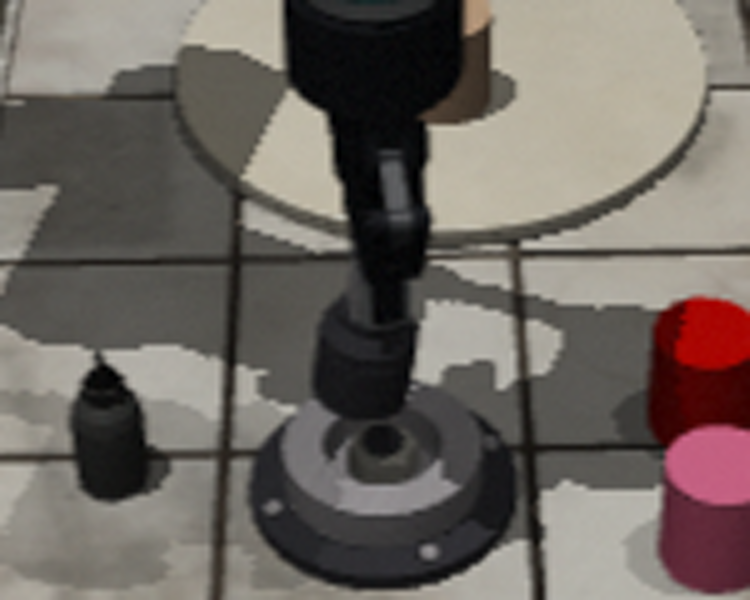

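Run:
```python
from h import *
plan(((.4358,-.2678,.15),99),((.4358,-.2678,.072),99))
```

```text
at [ 0.5014 -0.0572  0.1213] yaw 99.0 z [-1.4e-03  3.0e-04 -1.0e+00]
(0.4358, -0.2678, 0.15) 99 d [ 0.2443 -0.4944 -0.0716] turn [ 0.001 -0.003 -0.   ] dist 0.222 ang 0.1
(0.4358, -0.2678, 0.072) 99 d [ 0.2441 -0.4945  0.1234] turn [ 0.001 -0.003 -0.   ] dist 0.226 ang 0.1
```

Call:
carry_out(
  delta_pos=[
    [0, 0, -0.07],
    [0.244, -0.494, -0.07],
    [0.244, -0.494, -0.07],
    [0.244, -0.494, -0.07],
    [0.244, -0.494, -0.07],
    [0.244, -0.494, -0.07],
    [0.244, -0.494, -0.02],
    [0.244, -0.494, 0.06],
    [0.244, -0.494, 0.1],
    [0.244, -0.494, 0.12],
    [0.244, -0.494, 0.122],
    [0.244, -0.494, 0.122],
  ],
  turn=[
    [0, 0, 0],
    [0, 0, 0],
    [0, 0, 0],
    [0, 0, 0],
    [0, 0, 0],
    [0, 0, 0],
    [0, 0, 0],
    [0, 0, 0],
    [0, 0, 0],
    [0, 0, 0],
    [0, 0, 0],
    [0, 0, 0],
  ],
  claw=[1, 1, 1, 1, 1, 1, 1, 1, 1, 1, 1, 1],
)

```text
clock: 13.7
position: [0.4369, -0.2679, 0.0734]
ee_rot: [0.0, -0.079, 0.997, -0.0]
contact_force: [0.3, -0.9, -3.1]
width: 0.0211
gripper_force: 72.7
```

Call:
carry_out(
  delta_pos=[
    [0, 0, 0.005],
    [0, 0, 0.005],
    [0, 0, 0.005],
    [0, 0, 0.005],
    [0, 0, 0],
    [0, 0, -0.01],
    [0, 0, -0.01],
  ],
  turn=[
    [0, 0, 0],
    [0, 0, 0],
    [0, 0, 0],
    [0, 0, 0],
    [0, 0, 0],
    [0, 0, 0],
    [0, 0, 0],
  ],
  claw=[1, 1, -1, -1, -1, -1, -1],
)

```text
clock: 14.4
position: [0.4372, -0.2681, 0.0782]
ee_rot: [0.001, -0.079, 0.997, -0.001]
contact_force: [0.1, 0.8, -0.4]
width: 0.0854
gripper_force: 0.0
```

```bash
cat >> h.py <<'E'
def socks():
    for n in("top","side"):
        P=cloud(manip.get_image(n))
        M=((P[...,2]>.086)&(P[...,2]<.106)&(abs(P[...,0]-.52)<.17)&(abs(P[...,1]+.255)<.12)).astype(np.uint8)
        k,L,s,_=cv2.connectedComponentsWithStats(M)
        for i in range(1,k):
            Q=P[L==i]
            if len(Q)>8: print(n,len(Q),np.median(Q[:,2]).round(4),sq(Q))
E
python3 - <<'E'
from h import *
socks()
plan(((.4358,-.2678,.068),99),)
E
```

```text
top 60 0.0966 [array([ 608.8, -240.8]), array([21.6, 21.9]), np.float64(35.4)]
top 64 0.0966 [array([ 518. , -254.4]), array([21.9, 22.7]), np.float64(28.0)]
side 133 0.0959 [array([ 607.2, -241.8]), array([23.6, 22.8]), np.float64(38.3)]
side 138 0.0962 [array([ 515.6, -254.7]), array([22.1, 24.8]), np.float64(29.3)]
side 64 0.0964 [array([ 419.1, -272.5]), array([11. , 22.5]), np.float64(7.7)]
side 36 0.1013 [array([ 443.2, -320.8]), array([21.6, 10.6]), np.float64(5.4)]
at [ 0.4368 -0.2679  0.0777] yaw 99.01 z [ 6.e-04 -5.e-04 -1.e+00]
(0.4358, -0.2678, 0.068) 99 d [0.0026 0.0005 0.0242] turn [-0.001  0.001  0.   ] dist 0.01 ang 0.0
```

Call:
carry_out(
  delta_pos=[
    [0, 0, -0.12],
    [0, 0.1, -0.3],
    [0, 0.3, -0.35],
    [0, 0.3, -0.35],
    [0, 0.3, -0.35],
  ],
  turn=[
    [0, 0, 0],
    [0, 0, 0],
    [0, 0, 0],
    [0, 0, 0],
    [0, 0, 0],
  ],
  claw=[-1, -1, -1, -1, -1],
)

```text
clock: 15.0
position: [0.4174, -0.1458, 0.22]
ee_rot: [0.002, -0.08, 0.997, -0.0]
contact_force: [0.7, -0.2, 0.3]
width: 0.0851
gripper_force: 0.0
```

Run:
```python
from h import *
socks()
plan(((.425,-.2678,.12),98),)
```

```text
top 59 0.0969 [array([ 609.3, -241.8]), array([21.5, 22.2]), np.float64(31.8)]
top 16 0.0957 [array([ 523. , -259.6]), array([19.2,  9.1]), np.float64(33.3)]
side 132 0.0958 [array([ 607.6, -241.9]), array([24. , 23.3]), np.float64(37.0)]
side 135 0.0961 [array([ 515.9, -254.4]), array([22.9, 24.3]), np.float64(26.8)]
side 131 0.096 [array([ 424.7, -270.7]), array([21.8, 25.9]), np.float64(5.0)]
at [ 0.418  -0.1484  0.2182] yaw 99.15 z [ 0.0022 -0.0015 -1.    ]
(0.425, -0.2678, 0.12) 98 d [ 0.0307 -0.2969  0.2461] turn [-0.003  0.004  0.038] dist 0.155 ang 1.2
```

Run:
```python
from h import *
print(manip.get_state()["qpos"].round(2))
plan(((.5168,-.2545,.16),117.5),((.5168,-.2545,.067),117.5))
```

```text
[-0.5   0.08  1.79 -0.    1.27 -2.23]
at [ 0.418  -0.1484  0.2182] yaw 99.15 z [ 0.0022 -0.0015 -1.    ]
(0.5168, -0.2545, 0.16) 117.5 d [-0.2014 -0.3008  0.1466] turn [-0.004  0.003 -0.612] dist 0.156 ang 18.4
(0.5168, -0.2545, 0.067) 117.5 d [-0.2009 -0.3003  0.3791] turn [-0.004  0.003 -0.612] dist 0.209 ang 18.4
```

Call:
carry_out(
  delta_pos=[
    [-0.2, -0.3, 0.145],
    [-0.2, -0.3, 0.145],
    [-0.2, -0.3, 0.145],
    [-0.2, -0.3, 0.145],
    [-0.2, -0.3, 0.145],
    [-0.2, -0.3, 0.145],
    [-0.2, -0.3, 0.25],
    [-0.2, -0.3, 0.34],
    [-0.2, -0.3, 0.375],
    [-0.2, -0.3, 0.375],
    [-0.2, -0.3, 0.375],
  ],
  turn=[
    [0, 0, -0.61],
    [0, 0, -0.61],
    [0, 0, -0.61],
    [0, 0, -0.61],
    [0, 0, -0.61],
    [0, 0, -0.61],
    [0, 0, -0.61],
    [0, 0, -0.61],
    [0, 0, -0.61],
    [0, 0, -0.61],
    [0, 0, -0.61],
  ],
  claw=[-1, -1, -1, -1, -1, -1, -1, -1, -1, -1, -1],
)

```text
clock: 16.2
position: [0.5157, -0.2549, 0.0686]
ee_rot: [0.001, -0.236, 0.972, -0.001]
contact_force: [-0.1, -0.3, -0.2]
width: 0.0853
gripper_force: 0.0
```

Run:
```python
from h import *
plan(((.5168,-.2545,.067),117.5),)
print(manip.get_state()["contact_force"],manip.get_state()["qpos"])
```

```text
at [ 0.5157 -0.2549  0.0686] yaw 117.32 z [ 1.3e-03 -8.0e-04 -1.0e+00]
(0.5168, -0.2545, 0.067) 117.5 d [-0.0029 -0.0003  0.004 ] turn [-0.003  0.002 -0.006] dist 0.002 ang 0.2
[-0.1225584  -0.28764184 -0.17675279] [-5.80082544e-01  4.10369941e-01  1.73986115e+00  4.96764041e-05
  9.89815558e-01 -2.62780906e+00]
```

Call:
carry_out(
  delta_pos=[
    [-0.003, 0, 0.003],
    [-0.003, 0, 0.003],
    [-0.003, 0, 0.003],
    [-0.003, 0, 0.003],
    [-0.003, 0, 0.003],
    [-0.003, 0, 0.003],
    [-0.003, 0, 0.003],
  ],
  turn=[
    [0, 0, 0],
    [0, 0, 0],
    [0, 0, 0],
    [0, 0, 0],
    [0, 0, 0],
    [0, 0, 0],
    [0, 0, 0],
  ],
  claw=[-1, 1, 1, 1, 1, 1, 1],
  force=100,
)

```text
clock: 16.9
position: [0.5168, -0.2546, 0.0665]
ee_rot: [0.0, -0.236, 0.972, 0.0]
contact_force: [-0.2, 0.5, 3.0]
width: 0.0207
gripper_force: 98.1
```

Run:
```python
from h import *
print(manip.get_state()["contact_force"])
plan(((.501,-.0575,.15),99),((.501,-.0575,.105),99))
```

```text
[-0.18475406  0.534455    2.99087223]
at [ 0.5168 -0.2546  0.0665] yaw 117.3 z [ 2.e-04  1.e-04 -1.e+00]
(0.501, -0.0575, 0.15) 99 d [-0.191   0.4558 -0.2088] turn [0.   0.   0.61] dist 0.215 ang 18.3
(0.501, -0.0575, 0.105) 99 d [-0.191   0.4558 -0.0963] turn [0.   0.   0.61] dist 0.201 ang 18.3
```

Call:
carry_out(
  delta_pos=[
    [0, 0, -0.1],
    [0, 0, -0.2],
    [-0.19, 0.455, -0.2],
    [-0.19, 0.455, -0.2],
    [-0.19, 0.455, -0.2],
    [-0.19, 0.455, -0.2],
    [-0.19, 0.455, -0.2],
    [-0.19, 0.455, -0.13],
    [-0.19, 0.455, -0.08],
    [-0.19, 0.455, -0.08],
    [-0.19, 0.455, -0.08],
  ],
  turn=[
    [0, 0, 0],
    [0, 0, 0],
    [0, 0, 0.61],
    [0, 0, 0.61],
    [0, 0, 0.61],
    [0, 0, 0.61],
    [0, 0, 0.61],
    [0, 0, 0.61],
    [0, 0, 0.61],
    [0, 0, 0.61],
    [0, 0, 0.61],
  ],
  claw=[1, 1, 1, 1, 1, 1, 1, 1, 1, 1, 1],
)

```text
clock: 18.0
position: [0.5005, -0.0583, 0.0977]
ee_rot: [-0.001, -0.078, 0.997, 0.0]
contact_force: [0.6, 0.7, -4.5]
width: 0.0209
gripper_force: 99.9
```

Run:
```python
from h import *
plan(((.5012,-.0575,.0885),99),)
print(manip.get_state()["contact_force"])
```

```text
at [ 0.5005 -0.0583  0.0977] yaw 98.99 z [-1.5e-03  3.0e-04 -1.0e+00]
(0.5012, -0.0575, 0.0885) 99 d [-0.0022  0.0016  0.023 ] turn [ 0.001 -0.003 -0.   ] dist 0.009 ang 0.1
[ 0.56510488  0.66769473 -4.50650908]
```

Call:
carry_out(
  delta_pos=[
    [-0.001, 0.001, 0.01],
    [-0.001, 0.001, 0.018],
    [-0.001, 0.001, 0.025],
    [-0.001, 0.001, 0.03],
    [-0.001, 0.001, 0.03],
    [-0.001, 0.001, 0.03],
  ],
  turn=[
    [0, 0, 0],
    [0, 0, 0],
    [0, 0, 0],
    [0, 0, 0],
    [0, 0, 0],
    [0, 0, 0],
  ],
  claw=[1, 1, 1, 1, 1, 1],
)

```text
clock: 18.6
position: [0.5017, -0.0578, 0.0883]
ee_rot: [0.001, -0.079, 0.997, -0.0]
contact_force: [-2.8, 0.0, 9.7]
width: 0.0204
gripper_force: 102.4
```

Call:
carry_out(
  delta_pos=[
    [0, 0, 0],
    [0, 0, 0],
    [0, 0, 0],
    [0, 0, 0],
    [0, 0, 0],
  ],
  turn=[
    [0, 0, 0.12],
    [0, 0, 0.24],
    [0, 0, 0.36],
    [0, 0, 0.36],
    [0, 0, 0.2],
  ],
  claw=[1, 1, 1, 1, 1],
)

```text
clock: 19.1
position: [0.5021, -0.0579, 0.0883]
ee_rot: [0.001, -0.027, 1.0, -0.0]
contact_force: [-1.9, 2.7, 9.8]
width: 0.0207
gripper_force: 102.0
```

Call:
carry_out(
  delta_pos=[
    [0, 0, 0],
    [0, 0, 0],
    [0, 0, 0],
    [0, 0, 0],
    [0, 0, 0],
  ],
  turn=[
    [0, 0, -0.15],
    [0, 0, -0.3],
    [0, 0, -0.4],
    [0, 0, -0.5],
    [0, 0, -0.55],
  ],
  claw=[1, 1, 1, 1, 1],
)

```text
clock: 19.6
position: [0.5019, -0.0572, 0.0883]
ee_rot: [0.001, -0.17, 0.985, 0.0]
contact_force: [-1.6, 3.3, 9.6]
width: 0.0208
gripper_force: 102.0
```

Call:
carry_out(
  delta_pos=[
    [0, 0, 0],
    [0, 0, 0],
    [0, 0, 0],
    [0, 0, 0],
    [0, 0, 0],
  ],
  turn=[
    [0, 0, -0.2],
    [0, 0, -0.35],
    [0, 0, -0.5],
    [0, 0, -0.6],
    [0, 0, -0.65],
  ],
  claw=[1, 1, 1, 1, 1],
)

```text
clock: 20.1
position: [0.5019, -0.0573, 0.0883]
ee_rot: [0.001, -0.334, 0.942, -0.0]
contact_force: [-1.8, 2.2, 9.4]
width: 0.0206
gripper_force: 102.0
```

Run:
```python
from h import *
plan(((.5168,-.2545,.15),105),((.5168,-.2545,.0675),105))
```

```text
at [ 0.5019 -0.0573  0.0883] yaw 129.05 z [ 2.6e-03  3.0e-04 -1.0e+00]
(0.5168, -0.2545, 0.15) 105 d [ 0.2813 -0.4065 -0.1543] turn [-0.002  0.005  0.802] dist 0.207 ang 24.1
(0.5168, -0.2545, 0.0675) 105 d [ 0.2817 -0.4062  0.052 ] turn [-0.002  0.005  0.802] dist 0.199 ang 24.1
```

Call:
carry_out(
  delta_pos=[
    [0, 0, -0.1],
    [0, 0, -0.16],
    [0.281, -0.406, -0.16],
    [0.281, -0.406, -0.16],
    [0.281, -0.406, -0.16],
    [0.281, -0.406, -0.16],
    [0.281, -0.406, -0.16],
    [0.281, -0.406, -0.1],
    [0.281, -0.406, -0.02],
    [0.281, -0.406, 0.03],
    [0.281, -0.406, 0.046],
    [0.281, -0.406, 0.046],
  ],
  turn=[
    [0, 0, 0],
    [0, 0, 0],
    [0, 0, 0.8],
    [0, 0, 0.8],
    [0, 0, 0.8],
    [0, 0, 0.8],
    [0, 0, 0.8],
    [0, 0, 0.8],
    [0, 0, 0.8],
    [0, 0, 0.8],
    [0, 0, 0.8],
    [0, 0, 0.8],
  ],
  claw=[1, 1, 1, 1, 1, 1, 1, 1, 1, 1, 1, 1],
)

```text
clock: 21.3
position: [0.5155, -0.2539, 0.0677]
ee_rot: [-0.0, -0.131, 0.991, 0.001]
contact_force: [0.4, -0.5, -3.0]
width: 0.0206
gripper_force: 100.6
```

Call:
carry_out(
  delta_pos=[
    [0, 0, 0],
    [0, 0, 0.002],
  ],
  turn=[
    [0, 0, 0],
    [0, 0, 0],
  ],
  claw=[1, 1],
)

```text
clock: 21.5
position: [0.5167, -0.2548, 0.0677]
ee_rot: [0.001, -0.131, 0.991, -0.001]
contact_force: [0.8, -0.2, -4.1]
width: 0.0205
gripper_force: 100.6
```

Call:
carry_out(
  delta_pos=[
    [0, 0, 0.001],
    [0, 0, 0.001],
    [0, 0, 0.001],
    [0, 0, -0.1],
    [0, 0, -0.2],
    [0, 0, -0.2],
    [0, 0, -0.2],
    [0, 0, -0.2],
    [0, 0, -0.2],
  ],
  turn=[
    [0, 0, 0],
    [0, 0, 0],
    [0, 0, 0],
    [0, 0, 0],
    [0, 0, 0],
    [0, 0, 1],
    [0, 0, 1],
    [0, 0, 1],
    [0, 0, 1],
  ],
  claw=[-1, -1, -1, -1, -1, -1, -1, -1, -1],
)

```text
clock: 22.4
position: [0.5161, -0.2547, 0.1475]
ee_rot: [0.001, 0.133, 0.991, -0.0]
contact_force: [-0.3, 0.4, 0.3]
width: 0.0853
gripper_force: 0.0
```

Run:
```python
from h import *
socks()
plan(((.608,-.2416,.15),46),)
```

```text
top 58 0.0967 [array([ 609.2, -241.5]), array([21.7, 20.9]), np.float64(34.6)]
top 38 0.0965 [array([ 516.2, -255. ]), array([18. , 20.5]), np.float64(18.0)]
top 34 0.096 [array([ 431.6, -274.4]), array([27.9, 14.9]), np.float64(59.0)]
side 129 0.0958 [array([ 607.3, -241.7]), array([24. , 23.9]), np.float64(36.7)]
side 133 0.0958 [array([ 515.9, -256.5]), array([21.9, 25. ]), np.float64(11.5)]
side 129 0.0963 [array([ 424. , -270.9]), array([22. , 24.8]), np.float64(10.1)]
at [ 0.5161 -0.2546  0.1474] yaw 75.02 z [ 8.e-04 -4.e-04 -1.e+00]
(0.608, -0.2416, 0.15) 46 d [-0.2135  0.0908 -0.0064] turn [0.    0.002 0.967] dist 0.093 ang 29.0
```

S2 stands upright again on the board. Next is S1.

Call:
carry_out(
  delta_pos=[
    [-0.2135, 0.091, 0],
    [-0.2135, 0.091, 0],
    [-0.2135, 0.091, 0],
    [-0.2135, 0.091, 0],
    [-0.2135, 0.091, 0],
  ],
  turn=[
    [0, 0, 0.97],
    [0, 0, 0.97],
    [0, 0, 0.97],
    [0, 0, 0.97],
    [0, 0, 0.97],
  ],
  claw=[-1, -1, -1, -1, -1],
)

```text
clock: 23.0
position: [0.6082, -0.2413, 0.1467]
ee_rot: [-0.0, 0.374, 0.927, 0.0]
contact_force: [-0.4, 0.2, 1.0]
width: 0.0853
gripper_force: 0.0
```

Run:
```python
from h import *
plan(((.608,-.2416,.067),36),)
```

```text
at [ 0.6082 -0.2413  0.1467] yaw 46.03 z [-1.e-04  1.e-04 -1.e+00]
(0.608, -0.2416, 0.067) 36 d [-0.0002 -0.0009  0.1993] turn [-0.    -0.     0.334] dist 0.08 ang 10.0
```

Call:
carry_out(
  delta_pos=[
    [0, 0, 0],
    [0, -0.001, 0.1],
    [0, -0.001, 0.17],
    [0, -0.001, 0.197],
    [0, -0.001, 0.197],
    [0, -0.001, 0.197],
    [0, -0.001, 0.197],
    [0, -0.001, 0.197],
    [0, -0.001, 0.197],
    [0, -0.001, 0.197],
  ],
  turn=[
    [0, 0, 0.33],
    [0, 0, 0.33],
    [0, 0, 0.33],
    [0, 0, 0.33],
    [0, 0, 0.33],
    [0, 0, 0.33],
    [0, 0, 0.33],
    [0, 0, 0.33],
    [0, 0, 0.33],
    [0, 0, 0.33],
  ],
  claw=[-1, -1, -1, -1, -1, 1, 1, 1, 1, 1],
)

```text
clock: 24.0
position: [0.6083, -0.242, 0.0692]
ee_rot: [0.001, 0.454, 0.891, 0.0]
contact_force: [0.4, 0.1, 4.2]
width: 0.0203
gripper_force: 97.7
```

Run:
```python
from h import *
print(manip.get_state()["contact_force"])
plan(((.608,-.2413,.15),36),((.5015,-.0575,.105),39))
```

```text
[0.41570938 0.13001698 4.19548144]
at [ 0.6083 -0.242   0.0692] yaw 36.01 z [ 1.9e-03 -8.0e-04 -1.0e+00]
(0.608, -0.2413, 0.15) 36 d [ 0.0014  0.0007 -0.2019] turn [0.002 0.003 0.   ] dist 0.081 ang 0.1
(0.5015, -0.0575, 0.105) 39 d [ 0.5298  0.0554 -0.0902] turn [ 0.002  0.003 -0.1  ] dist 0.216 ang 3.0
```

Call:
carry_out(
  delta_pos=[
    [0, 0, -0.1],
    [0, 0, -0.2],
    [0.53, 0.055, -0.2],
    [0.53, 0.055, -0.2],
    [0.53, 0.055, -0.2],
    [0.53, 0.055, -0.2],
    [0.53, 0.055, -0.2],
    [0.53, 0.055, -0.13],
    [0.53, 0.055, -0.08],
    [0.53, 0.055, -0.08],
    [0.53, 0.055, -0.08],
  ],
  turn=[
    [0, 0, 0],
    [0, 0, 0],
    [0, 0, -0.1],
    [0, 0, -0.1],
    [0, 0, -0.1],
    [0, 0, -0.1],
    [0, 0, -0.1],
    [0, 0, -0.1],
    [0, 0, -0.1],
    [0, 0, -0.1],
    [0, 0, -0.1],
  ],
  claw=[1, 1, 1, 1, 1, 1, 1, 1, 1, 1, 1],
)

```text
clock: 25.1
position: [0.5008, -0.0575, 0.1001]
ee_rot: [-0.0, 0.431, 0.903, -0.0]
contact_force: [-0.5, -0.1, -3.3]
width: 0.0205
gripper_force: 98.7
```

Run:
```python
from h import *
print(manip.get_state()["contact_force"])
plan(((.5012,-.0577,.0912),39),)
```

```text
[-0.48919763 -0.14964588 -3.34893605]
at [ 0.5008 -0.0575  0.1001] yaw 39.0 z [-7.e-04  1.e-04 -1.e+00]
(0.5012, -0.0577, 0.0912) 39 d [-0.001   0.0005  0.0222] turn [-0.001 -0.001  0.   ] dist 0.009 ang 0.0
```

Call:
carry_out(
  delta_pos=[
    [-0.001, 0, 0.01],
    [-0.001, 0, 0.018],
    [-0.001, 0, 0.025],
    [-0.001, 0, 0.03],
    [-0.001, 0, 0.03],
    [-0.001, 0, 0.03],
  ],
  turn=[
    [0, 0, 0],
    [0, 0, 0],
    [0, 0, 0],
    [0, 0, 0],
    [0, 0, 0],
    [0, 0, 0],
  ],
  claw=[1, 1, 1, 1, 1, 1],
)

```text
clock: 25.7
position: [0.5011, -0.0576, 0.0882]
ee_rot: [0.0, 0.43, 0.903, 0.0]
contact_force: [-0.1, -0.1, -2.3]
width: 0.0205
gripper_force: 98.8
```

Call:
carry_out(
  delta_pos=[
    [0, 0, 0],
    [0, 0, 0],
    [0, 0, 0],
    [0, 0, 0],
    [0, 0, 0],
    [0, 0, 0],
  ],
  turn=[
    [0, 0, 0.12],
    [0, 0, 0.24],
    [0, 0, 0.36],
    [0, 0, 0.36],
    [0, 0, 0.24],
    [0, 0, 0.12],
  ],
  claw=[1, 1, 1, 1, 1, 1],
)

```text
clock: 26.3
position: [0.5011, -0.0576, 0.0883]
ee_rot: [0.0, 0.457, 0.89, 0.0]
contact_force: [-0.0, 0.2, -3.5]
width: 0.0204
gripper_force: 99.1
```

Call:
carry_out(
  delta_pos=[
    [0, 0, 0],
    [0, 0, 0.006],
    [0, 0, 0.012],
    [0, 0, 0.018],
    [0, 0, 0.018],
  ],
  turn=[
    [0, 0, -0.12],
    [0, 0, -0.12],
    [0, 0, -0.12],
    [0, 0, -0.12],
    [0, 0, -0.12],
  ],
  claw=[1, 1, 1, 1, 1],
)

```text
clock: 26.8
position: [0.5007, -0.0575, 0.0805]
ee_rot: [-0.0, 0.431, 0.903, -0.0]
contact_force: [-0.5, -0.0, -3.4]
width: 0.0203
gripper_force: 99.1
```

Call:
carry_out(
  delta_pos=[
    [0, 0, 0.006],
    [0, 0, 0.012],
    [0, 0, 0.018],
    [0, 0, 0.022],
    [0, 0, 0.024],
    [0, 0, 0.024],
    [0, 0, 0.024],
  ],
  turn=[
    [0, 0, 0],
    [0, 0, 0],
    [0, 0, 0],
    [0, 0, 0],
    [0, 0, 0],
    [0, 0, 0],
    [0, 0, 0],
  ],
  claw=[1, 1, 1, 1, 1, 1, 1],
)

```text
clock: 27.5
position: [0.5013, -0.0576, 0.0731]
ee_rot: [0.001, 0.43, 0.903, 0.0]
contact_force: [-2.1, 1.0, 11.9]
width: 0.0207
gripper_force: 101.0
```

Run:
```python
from h import *
s=manip.get_state(); print(s["contact_force"],s["gripper_force"]); plan(((.501,-.0577,.0732),39),)
socks()
P=cloud(manip.get_image("side")); Q=P[(P[...,2]>.068)&(P[...,2]<.08)&(abs(P[...,0]-.536)<.15)&(abs(P[...,1]-.28)<.15)];print(len(Q),Q.mean(0))
i=manip.get_image("side"); cv2.imwrite("pics/end.png",i["image"][60:380,200:520][...,::-1])
```

```text
[-2.07237887  0.998302   11.86434185] 100.95552921295166
at [ 0.5013 -0.0576  0.0731] yaw 39.01 z [ 1.1e-03 -3.0e-04 -1.0e+00]
(0.501, -0.0577, 0.0732) 39 d [ 0.0004 -0.0007 -0.0002] turn [0.001 0.002 0.   ] dist 0.0 ang 0.1
top 60 0.0963 [array([ 518.6, -255.2]), array([22.2, 22. ]), np.float64(13.8)]
top 62 0.0962 [array([ 426.1, -270.9]), array([21.5, 22.3]), np.float64(10.6)]
side 130 0.0961 [array([ 515.8, -254.9]), array([22. , 27.1]), np.float64(15.0)]
side 131 0.0962 [array([ 424.4, -271.1]), array([21.9, 24.3]), np.float64(7.5)]
58 [0.55212839 0.24252732 0.07263637]
```

View pics/end.png

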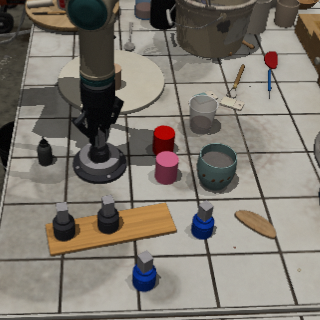

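The measured TCP height of 0.0731 m matches the predicted home height of 0.0732 m, with floor contact and the grip held. The picture shows the two other sockets upright on the board at (63,220) and (108,215), and the cap on the bat behind the arm at about (115,75).

```bash
python3 -c "
from rig import manip
print(manip.sign_off())"
```

```text
the job is handed in; nothing more can be done
None
```

The job is handed in (about 27.5 s on the robot's clock, no verdict returned): the cap stands mouth down on the bat, the fitting socket (far end of the board from the robot) is home on the nut and still gripped, and the other two stand upright on the board.

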